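# Find the loose bolt on the clock holder and hold its cap open

### The arm

A 6-joint arm with a two-finger parallel gripper is mounted at the origin on the work surface. World frame = base frame: x ahead of the robot, y to its left, z up, the work surface at z = 0. Lengths are in mm, angles in rad, forces in N, time in s.
With the tool pointing down it reaches from about 350 to 775 mm from the base axis. Payload 7.3 kg.
Tool frame: the origin (TCP) lies on the centre line of the jaws, within the pads' length; the fingertips stand 17 mm ahead of it and the grasp point (between the pads) lies 2 mm behind it; z points along the fingers, y is the line along which they close (so a half turn about z gives the same grasp; the last joint's range is limited). The gripper opens to 92 mm and grips with 3 to 60 N. Pads are 19 mm wide; open, the fingers measure 130 mm over their backs; the gripper's body (75 mm by 190 mm) begins 47 mm behind the grasp point.
Start: joints at [0.956, 0.342, 1.524, -0, 1.275, -0.146], TCP at [237.193, 468.386, 216.541] pointing down, gripper open.
Joint ranges: [-2.53, 2.53], [-0.77, 2.02], [0.04, 2.7], [-1, 4.14], [0.28, 2.66], [-3.11, 3.11]. Speed limits (rad/s): [2.57, 2.57, 3.14, 3.14, 3.14, 3.14].

### API

Orientations are given as [roll, pitch, yaw] about the fixed x, y, z axes, in that order (R = Rz(yaw) Ry(pitch) Rx(roll)).
In Python, from plant import bot gives the robot as it stands. The module is installed in compiled form; this text tells all that it offers.
- The arm moves only by the shell command python3 -m pendant 'ROWS'. ROWS is JSON, a list of rows, each a list of 3 entries, a list of its own where there are three numbers: the shift along the world's x, y, z as a fraction of full scale, then the turn, a rotation vector about the world's x, y, z as a fraction of full scale, then the opening, from -1 (shut) to 1 (fully open), so that 0 is half open. In form: [[[tx, ty, tz], [rx, ry, rz], claw], ...]. A call has exactly 10 rows; each row shifts and turns the commanded pose from where the row before left it; what a row does not reach is not made up. Full scale, the value 1, is 30 mm for a shift and 0.12 rad for a turn. A row lasts 1/12 s, in which the tool goes at most 41.7 mm and 7.16 degrees, less where a joint would pass 70% of its speed; a pose out of reach is approached as far as the arm can. A call with a number of a shift or a turn outside -1 to 1 is refused whole. A call with a gripper value outside its range is refused whole. The fingers move at their own pace and stop on an object; the grip force is fixed at half the most. Time passes only in rows, so rows that do not move let the fingers close, or fill a call up. It gives the time, the measured TCP pose, the force, the opening and the grip force at its end, in the units of the state.
- bot.get_obs(): the state, without advancing time (a new reading comes with each control period).
- bot.capture(name): name is "scene" or "top" or "wrist"; returns the picture (384x512x3 uint8, blue, green, red); there is no depth.
- bot.camera_params(name): a dict with "fovy" (degrees; the focal length in pixels is half the picture's height over the tangent of half this angle, whatever the lens; pixels are square), "cx", "cy" (the principal point, pixels), "camera_from_world" (4x4, takes a point from world to camera coordinates). Camera axes: x right, y down, z forward; pixel columns grow to the right and rows downward; lengths in mm; the calibration is good to about 2 mm. The wrist camera is an equidistant fisheye: a pixel r from the principal point sees the ray r / f radians off the axis. A picture is of the moment at which its call begins: read the wrist's pose just before it. camera_params takes no time and is no camera call; for the wrist camera it gives the pose at the moment of the call.
- bot.close_job(): hands the job in; it is judged then, once.
The state is a dict: "time": time; "joint_positions": joint angles; "dq": joint speeds; "tau": joint torques, N m; "tool_pos": TCP position; "tcp_rot": TCP orientation; "contact_force": force on the tool from outside, world axes, zero at the start; "moment": the same for the moment, N m; "grip_width": finger opening in mm; "finger_force": force on a finger pad.
Only numpy, scipy, OpenCV 4.12 (cv2) and the standard library are available. Lean on these libraries where they do the work, as an engineer would, in place of code of your own. Each camera call takes 0.05 s, during which the arm holds its last target. There are 200 camera calls.

### The job

Lock the clock-movement holder by driving its blue sprung index pin fully home with the mallet, not with the gripper. Then tap the three bolts one by one, with the mallet or a fingertip, until you find the loose one, which sinks right down (8 mm) while the others stay firm; open no cap before its bolt is found loose. Stand or lay the mallet back on the bench clear of the holder, lift the loose bolt's dust cap well past half open (60 degrees or so) and finish while still holding it open, the other caps shut and the jar, cushion and pot left alone.

Things in the scene. Friction and masses are not known exactly. Their poses are not given: they have to be found in the camera images.
- holder: clock-movement holder: fixed grey block 180 (x) by 360 mm (y), top 40 mm above the bench, brass gears on its far edge. Origin: centre of its underside; x away from robot (turned by its yaw), y left. In its frame: pin at x -60, y 130 mm; bolts at x -60, y 40 (left), -40 (middle), -120 (right); each bolt's cap straight behind it, red tab at x -12, hinge at x 30 mm
- index_pin: sprung index pin with blue round head, 18 mm across, 12 mm tall. Slides straight down 12 mm; starts up or up to 3 mm down. About 5 N starts it, 7 N at the bottom; once down it stays down. Only the mallet may press it. Origin: on its axis, 20 mm below its top
- pin_top (a point): centre of the top of the blue pin head: 60 mm above the bench when right up, 48 mm when fully home
- mallet: loose mallet, about 0.2 kg, standing on its striking face: white block head 36 x 36 mm, 60 mm tall; level wooden handle 16 x 16 mm runs out of the head along the mallet's -x for 112 mm, its centre line 34 mm above the striking face. Origin: centre of the striking (lower) face, z up. Centre of mass 6 mm from the head's axis, handle side
- mallet_head (a point): centre of the mallet's head, 30 mm above the striking face
- jar: loose glass jar with brass lid, 60 mm across, 75 mm tall; origin at its foot. Leave alone
- cushion: loose red round casing cushion, 80 mm across, 16 mm tall, with a steel watch on it (26 mm in all); origin at its foot. Leave alone
- pot: loose small white pot with blue lid, 50 mm across, 43 mm tall; origin at its foot. Leave alone
- bolt_left (a joint): how far the left bolt has sunk, in m: 0 at the start. A firm bolt gives under 2 mm to a tap; the loose one slides down 8 mm under about 2 N and stays down
- bolt_left_top (a point): centre of the top of the left steel bolt's round head (22 mm across), 54 mm above the bench at the start
- cap_left (a joint): opening of the left bolt's brass dust cap in rad: 0 shut, 1.3 fully open; it hinges on its far edge, the tab end rising and going over away from the robot. A light spring (about 1 N at the tab) shuts it when let go
- cap_left_tab (a point): grip point on the left cap's red upright tab (12 mm thick along the holder's y, 14 mm along x, standing 38 mm up from the 4 mm cap plate): on the tab's centre line, 76 mm above the bench when shut, 10 mm below the tab's top. Turns with the cap; 42 mm ahead of and 28 mm above the hinge when shut
- cap_left_hinge (a point): middle of the left cap's hinge axis, which runs along the holder's y, 48 mm above the bench
- bolt_middle (a joint): how far the middle bolt has sunk, in m: 0 at the start. A firm bolt gives under 2 mm to a tap; the loose one slides down 8 mm under about 2 N and stays down
- bolt_middle_top (a point): centre of the top of the middle steel bolt's round head (22 mm across), 54 mm above the bench at the start
- cap_middle (a joint): opening of the middle bolt's brass dust cap in rad: 0 shut, 1.3 fully open; it hinges on its far edge, the tab end rising and going over away from the robot. A light spring (about 1 N at the tab) shuts it when let go
- cap_middle_tab (a point): grip point on the middle cap's red upright tab (12 mm thick along the holder's y, 14 mm along x, standing 38 mm up from the 4 mm cap plate): on the tab's centre line, 76 mm above the bench when shut, 10 mm below the tab's top. Turns with the cap; 42 mm ahead of and 28 mm above the hinge when shut
- cap_middle_hinge (a point): middle of the middle cap's hinge axis, which runs along the holder's y, 48 mm above the bench
- bolt_right (a joint): how far the right bolt has sunk, in m: 0 at the start. A firm bolt gives under 2 mm to a tap; the loose one slides down 8 mm under about 2 N and stays down
- bolt_right_top (a point): centre of the top of the right steel bolt's round head (22 mm across), 54 mm above the bench at the start
- cap_right (a joint): opening of the right bolt's brass dust cap in rad: 0 shut, 1.3 fully open; it hinges on its far edge, the tab end rising and going over away from the robot. A light spring (about 1 N at the tab) shuts it when let go
- cap_right_tab (a point): grip point on the right cap's red upright tab (12 mm thick along the holder's y, 14 mm along x, standing 38 mm up from the 4 mm cap plate): on the tab's centre line, 76 mm above the bench when shut, 10 mm below the tab's top. Turns with the cap; 42 mm ahead of and 28 mm above the hinge when shut
- cap_right_hinge (a point): middle of the right cap's hinge axis, which runs along the holder's y, 48 mm above the bench
Mind the look-alikes: they are no part of the job. Of the things like the mallet, leave any that is black; of the rest the larger one is meant.

How it is judged (in metres and radians):
On the way, in this order (a step that is already met when the one before it is completed fails the run):
1. the index pin is driven home by the mallet (z of pin_top in the frame of holder below 0.0505 m and contact force between mallet and index_pin above 0.5 N).
2. the loose bolt is found: it has sunk under a tap (value of joint any of bolt_left, bolt_middle, bolt_right above 0.004 m), for 0.2 s.
At the end, for the whole second after the job is handed in: the robot holds the loose (sunk more than 4 mm) bolt's cap open beyond 0.7 rad with its fingers on it; the other two caps are shut (below 0.1 rad); the pin is still down (beyond 9 mm of 12); the mallet is let go and rests on the bench, its head's centre below 45 mm, touching neither robot nor holder (((value of joint bolt_left above 0.004 m and value of joint cap_left above 0.7 rad and value of joint each of cap_middle, cap_right below 0.1 rad) or (value of joint bolt_middle above 0.004 m and value of joint cap_middle above 0.7 rad and value of joint each of cap_left, cap_right below 0.1 rad) or (value of joint bolt_right above 0.004 m and value of joint cap_right above 0.7 rad and value of joint each of cap_left, cap_middle below 0.1 rad)) and contact force between the fingers and holder above 0.3 N and z of pin_top in the frame of holder below 0.051 m and contact force between mallet and the fingers below 0.1 N and contact force between mallet and the arm below 0.1 N and contact force between mallet and holder below 0.1 N and height (world z) of mallet_head below 0.045 m and linear speed of mallet below 0.03 m/s); the arm keeps its last pose, push and grip.
It fails at once if a cap is lifted whose bolt has not been found loose (sunk by a tap) ((value of joint cap_left above 0.15 rad and value of joint bolt_left below 0.004 m) or (value of joint cap_middle above 0.15 rad and value of joint bolt_middle below 0.004 m) or (value of joint cap_right above 0.15 rad and value of joint bolt_right below 0.004 m)).
It fails at once if the robot itself presses the index pin (contact force between any of the fingers, the arm and index_pin above 1 N).
It fails at once if the jar is shifted more than 25 mm or tipped (distance of jar from where it was at the start of the episode above 0.025 m or angle between jar's own z axis and vertical above 0.4 rad).
It fails at once if the cushion is shifted more than 25 mm or tipped (distance of cushion from where it was at the start of the episode above 0.025 m or angle between cushion's own z axis and vertical above 0.4 rad).
It fails at once if the pot is shifted more than 25 mm or tipped (distance of pot from where it was at the start of the episode above 0.025 m or angle between pot's own z axis and vertical above 0.4 rad).
It also fails if it takes over 64 s, if anything falls off the work surface, if the arm or the gripper's body presses on something with over 40 N, if the wrist force passes 120 N, or if a joint passes its speed limit or range.

## Working session

There is one attempt and no reset: what is moved stays moved. The work goes in short steps, Python scripts to look and compute and a shell command to move; the robot and the scene stay as the last step left them, time stands still between calls to the robot, and variables do not carry over. Pictures are saved under pics/ and viewed, at most 12 in all, crops included, and the job is handed in when it is done.

```bash
mkdir -p pics; python3 - <<'E'
from plant import bot
import cv2,numpy as np
for n in("scene","top"):
    im=bot.capture(n);cv2.imwrite(f"pics/{n}0.png",im)
    p=bot.camera_params(n);print(n,p["fovy"],p["cx"],p["cy"],np.round(p["camera_from_world"],3).tolist())
o=bot.get_obs();print(o)
E
```

```text
scene 51.94639558532531 255.34779759262213 186.05566169686387 [[-0.136, 0.991, 0.008, -56.472], [0.853, 0.121, -0.508, -346.386], [-0.504, -0.062, -0.861, 1473.656], [0.0, 0.0, 0.0, 1.0]]
top 49.495024586330395 250.2007185625271 185.09538667876734 [[0.02, -0.999, 0.025, 77.363], [-0.99, -0.024, -0.139, 443.826], [0.14, -0.022, -0.99, 1280.537], [0.0, 0.0, 0.0, 1.0]]
{'time': 0.1, 'joint_positions': array([ 9.56023247e-01,  3.42667144e-01,  1.52491327e+00, -2.07373527e-05,
        1.27538703e+00, -1.45984633e-01]), 'dq': array([ 1.22780361e-03,  3.21583158e-05, -2.25451168e-03, -5.60388651e-04,
       -1.20921508e-03, -6.70485978e-05]), 'tau': array([ 1.29267861e-03, -4.32005811e+01, -2.44695157e+01,  7.18152174e-02,
        5.25956182e-02, -5.65452615e-05]), 'tool_pos': array([236.9609744 , 468.06605131, 215.91001633]), 'tcp_rot': array([-3.14022960e+00, -1.80366308e-04,  2.67281013e+00]), 'contact_force': array([ 0.57718241,  0.42646055, -0.73814525]), 'moment': array([-0.00396102,  0.00106168,  0.05625658]), 'finger_force': 0.0, 'grip_width': 91.63544954537734}
```

View pics/scene0.png

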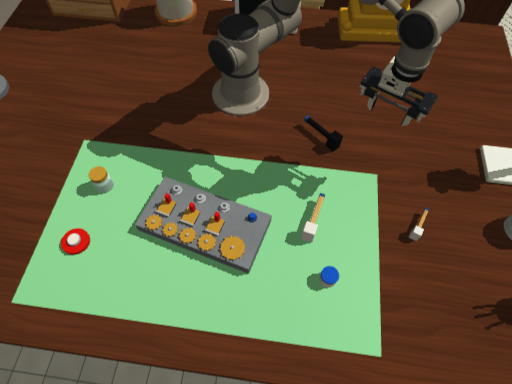

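View pics/top0.png

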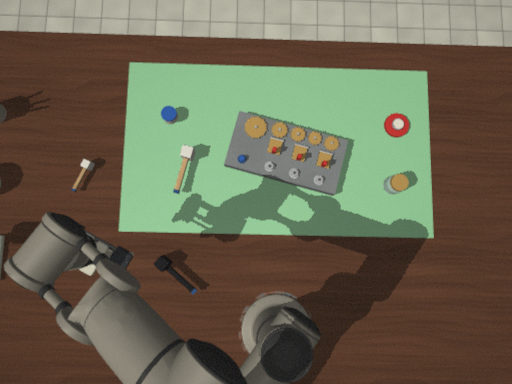

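The top view shows the mallet's head at about (187,152) with its handle end at (177,190), the blue pin at (242,158), the bolts at (270,166), (294,173), (319,180), and the red tabs just beyond them. The pot is at (169,114). The black and small mallets are well off to the side.

```bash
cat > h.py <<'E'
from plant import bot
import cv2,numpy as np
def ray(n,uv,p=None):
    p=p or bot.camera_params(n); T=np.array(p["camera_from_world"]); f=192/np.tan(np.radians(p["fovy"])/2)
    x,y=(uv[0]-p["cx"])/f,(uv[1]-p["cy"])/f
    if n=="wrist":
        r=np.hypot(x,y); d=np.array([np.sin(r)*x/max(r,1e-9),np.sin(r)*y/max(r,1e-9),np.cos(r)])
    else: d=np.array([x,y,1.])
    R=T[:3,:3]; return -R.T@T[:3,3], R.T@d
def onz(n,uv,z,p=None):
    c,d=ray(n,uv,p); return (c+d*(z-c[2])/d[2])
def blobs(im,lo,hi,amin=6):
    h=cv2.cvtColor(im,cv2.COLOR_BGR2HSV); m=cv2.inRange(h,lo,hi)
    k,l,s,c=cv2.connectedComponentsWithStats(m)
    return [(c[i].round(1).tolist(),s[i].tolist()) for i in range(1,k) if s[i][4]>=amin]
E
python3 - <<'E'
from h import *
for n,box in(("scene",(140,175,350,300)),("top",(150,100,360,200))):
    im=cv2.imread(f"pics/{n}0.png")
    x0,y0,x1,y1=box
    for nm,lo,hi,z in(("blue",(110,120,60),(130,255,255),58),("red",(0,180,90),(5,255,255),76),("white",(0,0,190),(180,60,255),60),("wood",(8,90,120),(22,255,255),42),("steel",(0,0,140),(180,40,255),54)):
        for c,s in blobs(im,lo,hi):
            if x0<c[0]<x1 and y0<c[1]<y1: print(n,nm,c,s,onz(n,c,z).round(0)[:2])
im=cv2.imread("pics/top0.png")
a=cv2.resize(im[85:215,140:370],None,fx=3.4,fy=3.4,interpolation=cv2.INTER_CUBIC);cv2.imwrite("pics/c1.png",a)
E
```

```text
scene blue [323.7, 280.3] [322, 278, 5, 5, 6] [689. 336.]
scene red [167.5, 197.8] [165, 194, 6, 9, 39] [ 511. -134.]
scene red [191.7, 206.8] [189, 203, 6, 9, 38] [530. -57.]
scene red [216.8, 216.2] [215, 212, 5, 9, 36] [550.  20.]
scene white [310.6, 227.5] [304, 221, 14, 14, 129] [540. 291.]
scene wood [163.9, 198.9] [163, 197, 3, 4, 7] [ 499. -155.]
scene wood [316.7, 209.2] [310, 196, 14, 27, 132] [469. 307.]
scene wood [166.5, 207.2] [157, 201, 19, 14, 142] [ 525. -140.]
scene wood [187.8, 207.5] [187, 206, 3, 4, 6] [517. -77.]
scene wood [190.7, 216.4] [181, 210, 19, 14, 144] [545. -62.]
scene wood [153.6, 221.8] [145, 214, 18, 16, 188] [ 578. -166.]
scene wood [212.3, 217.1] [211, 216, 4, 3, 9] [539.   2.]
scene wood [215.5, 225.6] [206, 218, 19, 15, 153] [564.  16.]
scene wood [169.9, 228.9] [162, 222, 17, 15, 164] [ 593. -113.]
scene wood [187.2, 235.0] [179, 227, 18, 17, 194] [605. -59.]
scene wood [206.4, 241.6] [197, 233, 19, 18, 228] [617.   0.]
scene wood [232.4, 247.3] [220, 235, 26, 25, 454] [624.  76.]
scene steel [177.6, 189.1] [173, 185, 10, 10, 60] [ 466. -118.]
[... 1041 characters left out ...]
3, 153.0] [275, 152, 5, 3, 11] [545.   4.]
top wood [323.0, 158.0] [317, 152, 15, 15, 127] [ 532. -141.]
top wood [180.9, 173.3] [175, 158, 13, 31, 139] [472. 304.]
top wood [302.5, 159.3] [301, 158, 4, 4, 10] [526. -76.]
top wood [326.4, 166.3] [324, 165, 5, 3, 10] [ 506. -152.]
top steel [276.1, 138.6] [270, 137, 14, 5, 17] [588.   9.]
top steel [300.6, 145.1] [295, 143, 13, 5, 16] [569. -68.]
top steel [186.0, 151.1] [180, 145, 13, 13, 133] [541. 290.]
top steel [325.9, 152.1] [320, 150, 13, 5, 15] [ 549. -148.]
top steel [268.1, 166.2] [264, 161, 9, 11, 70] [499.  33.]
top steel [293.0, 173.0] [289, 168, 9, 11, 76] [480. -45.]
top steel [317.6, 180.0] [313, 175, 10, 11, 69] [ 460. -121.]
```

View pics/c1.png

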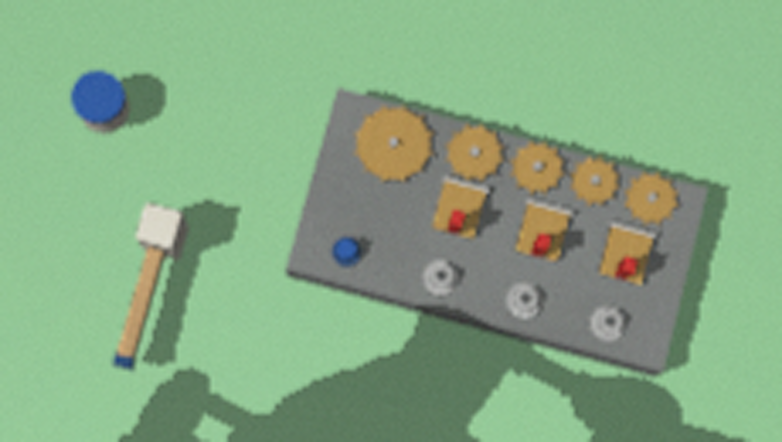

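```bash
python3 -m pendant '[[[1,-0.6,-0.1],[0,0,0.21],1],[[1,-0.6,-0.1],[0,0,0.21],1],[[1,-0.6,-0.1],[0,0,0.21],1],[[1,-0.6,-0.1],[0,0,0.21],1],[[1,-0.6,-0.1],[0,0,0.21],1],[[1,-0.6,-0.1],[0,0,0.21],1],[[1,-0.6,-0.1],[0,0,0.21],1],[[1,-0.6,-0.1],[0,0,0.21],1],[[1,-0.6,-0.1],[0,0,0.21],1],[[1,-0.6,-0.1],[0,0,0.21],1]]'
python3 - <<'E'
from h import *
p=bot.camera_params("wrist");im=bot.capture("wrist");cv2.imwrite("pics/w1.png",im)
o=bot.get_obs();print(o["tool_pos"],o["tcp_rot"],p["fovy"],p["cx"],p["cy"])
print(np.round(p["camera_from_world"],3).tolist())
for nm,lo,hi,z in(("blue",(110,120,60),(130,255,255),58),("red",(0,180,90),(5,255,255),80),("white",(0,0,190),(180,60,255),60),("wood",(8,90,120),(22,255,255),42)):
    for c,s in blobs(im,lo,hi,25): print(nm,c,s,onz("wrist",c,z,p).round(0)[:2])
E
```

```text
time: 0.93
tool_pos: [538.3, 287.1, 185.9]
tcp_rot: [-3.141, -0.001, 2.926]
contact_force: [0.2, 0.7, 0.6]
grip_width: 91.7
finger_force: 0.0
[543.39342379 283.14485719 184.88134017] [-3.13964008e+00  2.49645821e-03  2.92373366e+00] 65.70646984690485 255.0653367148875 190.0765035469711
[[0.213, 0.977, -0.001, -396.876], [0.94, -0.205, 0.272, -472.857], [0.266, -0.059, -0.962, 234.418], [0.0, 0.0, 0.0, 1.0]]
blue [109.8, 197.3] [102, 189, 17, 18, 88] [522. 124.]
blue [324.4, 250.2] [316, 245, 17, 10, 67] [635. 348.]
red [9.6, 229.4] [0, 221, 21, 17, 192] [526. -44.]
white [486.8, 98.1] [480, 88, 14, 21, 214] [494. 588.]
white [259.1, 180.5] [242, 156, 35, 43, 1212] [539. 293.]
white [18.0, 188.2] [11, 181, 12, 20, 64] [479. -18.]
white [58.5, 189.5] [49, 182, 16, 22, 106] [497.  54.]
white [11.5, 192.3] [7, 187, 8, 13, 33] [481. -35.]
white [51.2, 194.5] [46, 188, 11, 15, 64] [500.  40.]
white [98.9, 355.2] [48, 339, 107, 31, 1003] [764. -18.]
white [165.3, 365.6] [161, 363, 9, 6, 50] [788.  96.]
white [205.5, 371.9] [198, 369, 16, 8, 72] [808. 154.]
white [299.2, 371.4] [292, 369, 15, 7, 54] [835. 291.]
white [12.3, 380.5] [10, 377, 7, 7, 35] [ 886. -381.]
white [356.8, 382.3] [347, 381, 18, 3, 38] [901. 379.]
wood [485.9, 64.2] [480, 40, 12, 48, 297] [452. 612.]
wood [259.5, 111.7] [251, 64, 17, 97, 1330] [472. 308.]
wood [20.6, 223.1] [10, 220, 19, 10, 79] [529. -60.]
wood [105.5, 261.1] [98, 240, 20, 43, 450] [606.  72.]
```

View pics/w1.png

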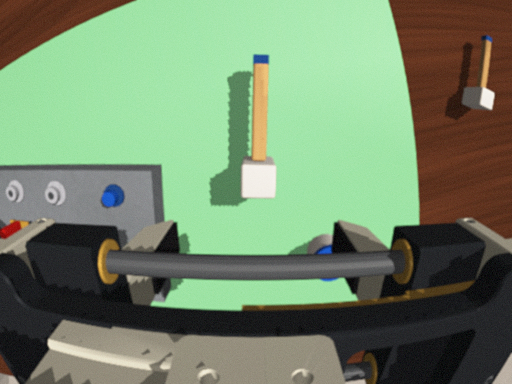

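The wrist picture shows the mallet in line with the jaws, head at about (259,180), and the pin at (110,197), which agrees with the overhead estimate. I'll descend over the head.

```bash
python3 -m pendant '[[[0.13,0.08,0],[0,0,0],1],[[0,0,-0.6],[0,0,0],1],[[0,0,-0.6],[0,0,0],1],[[0,0,-0.6],[0,0,0],1],[[0,0,-0.6],[0,0,0],1],[[0,0,-0.6],[0,0,0],1],[[0,0,-0.6],[0,0,0],1],[[0,0,-0.6],[0,0,0],1],[[0,0,-0.6],[0,0,0],1],[[0,0,-0.13],[0,0,0],1]]'
python3 - <<'E'
from h import *
print(bot.get_obs()["tool_pos"],bot.get_obs()["tcp_rot"])
for n in("top","wrist"):
    p=bot.camera_params(n);im=bot.capture(n);cv2.imwrite(f"pics/{n}2.png",im)
    for c,s in blobs(im,(0,0,190),(180,60,255),60): print(n,c,s,onz(n,c,60,p).round(0)[:2])
E
```

```text
time: 1.82
tool_pos: [538.4, 290.9, 35.5]
tcp_rot: [-3.139, -0.005, 2.926]
contact_force: [-0.7, -0.0, 0.6]
grip_width: 91.8
finger_force: 0.0
[538.3546361  290.94806322  35.5413283 ] [-3.13867847 -0.0050039   2.92550304]
top [163.0, 27.9] [157, 21, 15, 14, 154] [943. 380.]
top [272.4, 31.3] [265, 25, 18, 13, 189] [944.  26.]
top [377.7, 34.5] [372, 28, 15, 14, 127] [ 944. -318.]
top [398.1, 123.3] [393, 119, 11, 10, 78] [ 647. -377.]
wrist [251.2, 230.0] [223, 191, 65, 61, 1652] [528. 293.]
wrist [102.1, 355.7] [48, 339, 118, 30, 1052] [614. 153.]
wrist [206.6, 372.5] [199, 369, 16, 9, 90] [635. 235.]
wrist [298.1, 372.5] [292, 369, 15, 10, 82] [649. 301.]
```

```bash
python3 -m pendant '[[[0.05,0,0.05],[0,0,0],-1],[[0,0,0],[0,0,0],-1],[[0,0,0],[0,0,0],-1],[[0,0,0],[0,0,0],-1],[[0,0,0],[0,0,0],-1],[[0,0,0],[0,0,0],-1],[[0,0,0],[0,0,0],-1],[[0,0,0],[0,0,0],-1],[[0,0,0],[0,0,0],-1],[[0,0,0],[0,0,0],-1]]'
```

```text
time: 2.75
tool_pos: [542.6, 290.7, 40.1]
tcp_rot: [-3.142, -0.0, 2.925]
contact_force: [-0.2, -1.5, 0.1]
grip_width: 35.6
finger_force: 30.0
```

```bash
python3 -m pendant '[[[0,0,0.9],[0,0,0],-1],[[0,0,0.9],[0,0,0],-1],[[0,0,0.9],[0,0,0],-1],[[-0.076,-0.8,0],[0,0,0],-1],[[-0.076,-0.8,0],[0,0,0],-1],[[-0.076,-0.8,0],[0,0,0],-1],[[-0.076,-0.8,0],[0,0,0],-1],[[-0.076,-0.8,0],[0,0,0],-1],[[-0.076,-0.8,0],[0,0,0],-1],[[-0.076,-0.82,0],[0,0,0],-1]]'
python3 -m pendant '[[[0,0,0],[0,0,0],-1],[[0,0,0],[0,0,0],-1],[[0,0,0],[0,0,0],-1],[[0,0,0],[0,0,0],-1],[[0,0,0],[0,0,0],-1],[[0,0,0],[0,0,0],-1],[[0,0,0],[0,0,0],-1],[[0,0,0],[0,0,0],-1],[[0,0,0],[0,0,0],-1],[[0,0,0],[0,0,0],-1]]'
python3 - <<'E'
from h import *
print(bot.get_obs()["tool_pos"])
im=bot.capture("scene");cv2.imwrite("pics/s3.png",cv2.resize(im[150:290,120:340],None,fx=3.4,fy=3.4,interpolation=cv2.INTER_CUBIC))
p=bot.camera_params("wrist");im=bot.capture("wrist");cv2.imwrite("pics/w3.png",im)
E
```

```text
time: 3.58
tool_pos: [526.0, 121.2, 120.8]
tcp_rot: [-3.142, -0.001, 2.925]
contact_force: [-0.2, -0.0, -2.3]
grip_width: 35.7
finger_force: 30.0
time: 4.42
tool_pos: [526.6, 122.3, 121.1]
tcp_rot: [3.142, -0.0, 2.925]
contact_force: [0.7, -0.5, -2.9]
grip_width: 35.9
finger_force: 30.0
[526.6193647  122.29220318 121.1275536 ]
```

View pics/s3.png

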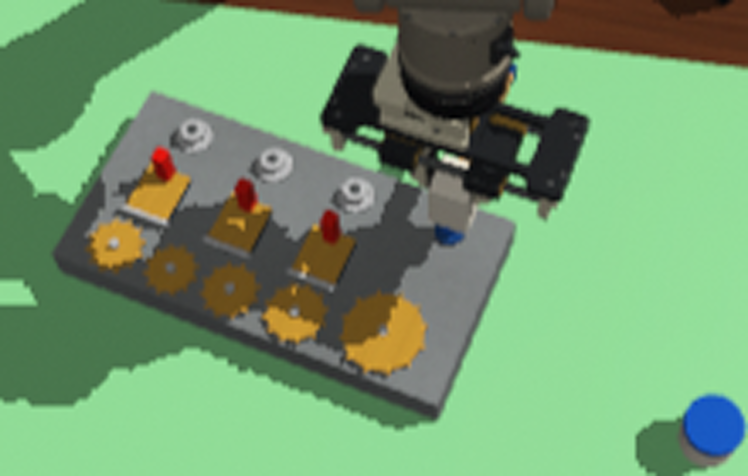

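View pics/w3.png

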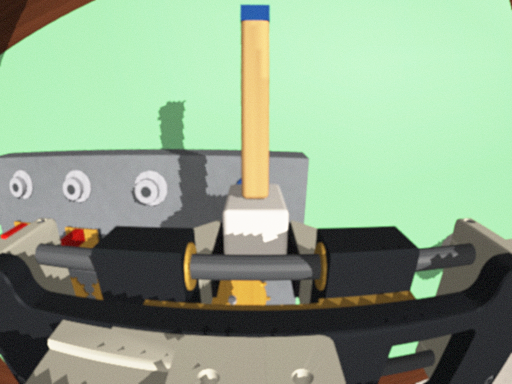

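The scene view shows the mallet head right above the blue pin (crop 449,235), and the wrist view has the handle level. Next is pressing down.

```bash
python3 -m pendant '[[[0,0,-0.12],[0,0,0],-1],[[0,0,-0.12],[0,0,0],-1],[[0,0,-0.12],[0,0,0],-1],[[0,0,-0.12],[0,0,0],-1],[[0,0,-0.12],[0,0,0],-1],[[0,0,-0.12],[0,0,0],-1],[[0,0,-0.12],[0,0,0],-1],[[0,0,-0.12],[0,0,0],-1],[[0,0,0],[0,0,0],-1],[[0,0,0],[0,0,0],-1]]'
```

```text
time: 5.35
tool_pos: [526.5, 122.2, 92.0]
tcp_rot: [-3.142, -0.0, 2.925]
contact_force: [-0.1, -0.3, -2.2]
grip_width: 35.4
finger_force: 30.0
```

```bash
python3 -m pendant '[[[0,0,-0.05],[0,0,0],-1],[[0,0,-0.05],[0,0,0],-1],[[0,0,-0.05],[0,0,0],-1],[[0,0,-0.05],[0,0,0],-1],[[0,0,0],[0,0,0],-1],[[0,0,0],[0,0,0],-1],[[0,0,0],[0,0,0],-1],[[0,0,0],[0,0,0],-1],[[0,0,0],[0,0,0],-1],[[0,0,0],[0,0,0],-1]]'
```

```text
time: 6.18
tool_pos: [527.2, 122.2, 87.7]
tcp_rot: [3.141, 0.002, 2.925]
contact_force: [-2.5, -0.6, 11.2]
grip_width: 35.5
finger_force: 30.0
```

```bash
python3 -m pendant '[[[0,0,-0.05],[0,0,0],-1],[[0,0,-0.05],[0,0,0],-1],[[0,0,0],[0,0,0],-1],[[0,0,0],[0,0,0],-1],[[0,0,0],[0,0,0],-1],[[0,0,0],[0,0,0],-1],[[0,0,0],[0,0,0],-1],[[0,0,0],[0,0,0],-1],[[0,0,0],[0,0,0],-1],[[0,0,0],[0,0,0],-1]]'
python3 - <<'E'
from h import *
im=bot.capture("scene");cv2.imwrite("pics/s4.png",cv2.resize(im[170:270,190:340],None,fx=5,fy=5,interpolation=cv2.INTER_CUBIC))
E
```

```text
time: 7.02
tool_pos: [529.2, 122.3, 87.0]
tcp_rot: [3.14, 0.007, 2.925]
contact_force: [-3.0, -1.0, 24.2]
grip_width: 35.6
finger_force: 30.2
```

View pics/s4.png

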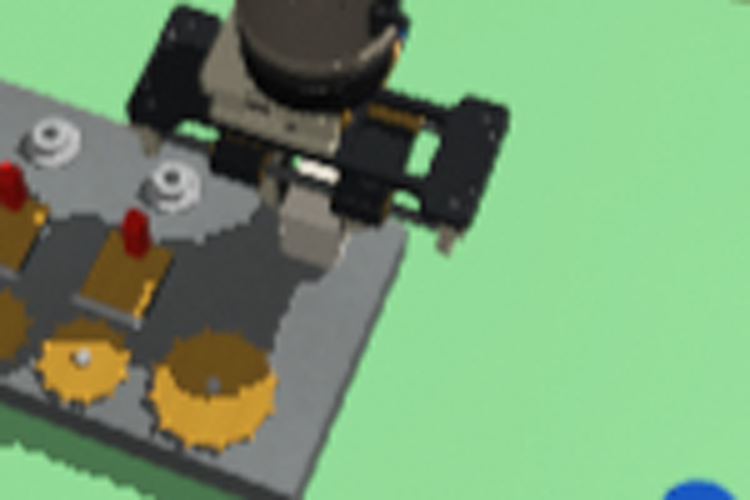

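```bash
python3 -m pendant '[[[0,0,0.3],[0,0,0],-1],[[0,0,0.4],[0,0,0],-1],[[0,0,0.4],[0,0,0],-1],[[-0.14,-0.58,0],[0,0,0],-1],[[-0.14,-0.58,0],[0,0,0],-1],[[-0.14,-0.58,0],[0,0,0],-1],[[-0.14,-0.58,0],[0,0,0],-1],[[-0.14,-0.58,0],[0,0,0],-1],[[0,0,0],[0,0,0],-1],[[0,0,0],[0,0,0],-1]]'
python3 - <<'E'
from h import *
im=bot.capture("scene")
a=cv2.resize(im[170:270,170:290],None,fx=5,fy=5,interpolation=cv2.INTER_CUBIC)
b=cv2.resize(cv2.imread("pics/scene0.png")[195:235,235:275],None,fx=5,fy=5,interpolation=cv2.INTER_CUBIC)
a[300:,:200]=b
cv2.imwrite("pics/s5.png",a)
E
```

```text
time: 7.9
tool_pos: [505.3, 34.7, 116.0]
tcp_rot: [3.141, -0.001, 2.923]
contact_force: [-0.1, 0.3, -2.7]
grip_width: 35.8
finger_force: 30.0
```

View pics/s5.png

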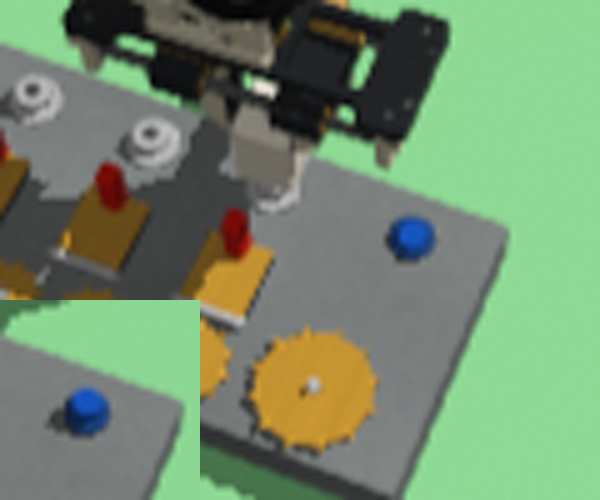

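The picture shows the pin head now much lower than in the inset from the start (it was driven home), and the mallet is over the left bolt. Time to tap it.

```bash
python3 -m pendant '[[[0,0,-0.2],[0,0,0],-1],[[0,0,-0.2],[0,0,0],-1],[[0,0,-0.15],[0,0,0],-1],[[0,0,-0.1],[0,0,0],-1],[[0,0,-0.1],[0,0,0],-1],[[0,0,-0.05],[0,0,0],-1],[[0,0,-0.05],[0,0,0],-1],[[0,0,0],[0,0,0],-1],[[0,0,0],[0,0,0],-1],[[0,0,0],[0,0,0],-1]]'
```

```text
time: 8.78
tool_pos: [506.3, 35.4, 92.8]
tcp_rot: [3.141, 0.002, 2.925]
contact_force: [-3.9, 0.3, 15.1]
grip_width: 35.7
finger_force: 30.1
```

Left is firm. Next, the middle bolt.

```bash
python3 -m pendant '[[[0,0,0.4],[0,0,0],-1],[[0,0,0.45],[0,0,0],-1],[[-0.16,-0.65,0],[0,0,0],-1],[[-0.16,-0.65,0],[0,0,0],-1],[[-0.16,-0.65,0],[0,0,0],-1],[[-0.17,-0.63,0],[0,0,0],-1],[[0,0,0],[0,0,0],-1],[[0,0,-0.25],[0,0,0],-1],[[0,0,-0.25],[0,0,0],-1],[[0,0,-0.15],[0,0,0],-1]]'
```

```text
time: 9.62
tool_pos: [485.7, -41.4, 95.5]
tcp_rot: [3.141, -0.001, 2.925]
contact_force: [0.4, -0.9, -3.0]
grip_width: 35.3
finger_force: 30.0
```

```bash
python3 -m pendant '[[[0,0,-0.05],[0,0,0],-1],[[0,0,-0.05],[0,0,0],-1],[[0,0,-0.05],[0,0,0],-1],[[0,0,-0.05],[0,0,0],-1],[[0,0,0],[0,0,0],-1],[[0,0,0],[0,0,0],-1],[[0,0,0],[0,0,0],-1],[[0,0,0],[0,0,0],-1],[[0,0,0],[0,0,0],-1],[[0,0,0],[0,0,0],-1]]'
```

```text
time: 10.45
tool_pos: [486.2, -42.3, 90.9]
tcp_rot: [3.142, 0.0, 2.925]
contact_force: [0.6, -0.2, -1.7]
grip_width: 35.9
finger_force: 30.0
```

Middle gives way with almost no force. I'll press on to sink it.

```bash
python3 -m pendant '[[[0,0,-0.05],[0,0,0],-1],[[0,0,-0.05],[0,0,0],-1],[[0,0,-0.05],[0,0,0],-1],[[0,0,-0.05],[0,0,0],-1],[[0,0,0],[0,0,0],-1],[[0,0,0],[0,0,0],-1],[[0,0,0],[0,0,0],-1],[[0,0,0],[0,0,0],-1],[[0,0,0],[0,0,0],-1],[[0,0,0],[0,0,0],-1]]'
```

```text
time: 11.28
tool_pos: [486.5, -42.3, 85.4]
tcp_rot: [3.142, 0.001, 2.925]
contact_force: [-0.9, -0.8, 5.7]
grip_width: 35.7
finger_force: 30.0
```

```bash
python3 -m pendant '[[[0,0,0.6],[0,0,0],-1],[[0,0,0.6],[0,0,0],-1],[[0.1,0.8,0.1],[0,0,0],-1],[[0.16,0.95,0],[0,0,0],-1],[[0.16,0.95,0],[0,0,0],-1],[[0.16,0.95,0],[0,0,0],-1],[[0.16,0.95,0],[0,0,0],-1],[[0.16,0.95,0],[0,0,0],-1],[[0.16,0.95,0],[0,0,0],-1],[[0.16,0.95,0],[0,0,0],-1]]'
python3 -m pendant '[[[0.16,0.95,0],[0,0,0],-1],[[0.16,0.95,0],[0,0,0],-1],[[0.16,0.95,0],[0,0,0],-1],[[0.1,0.7,0],[0,0,0],-1],[[0,0,-0.6],[0,0,0],-1],[[0,0,-0.6],[0,0,0],-1],[[0,0,-0.6],[0,0,0],-1],[[0,0,-0.4],[0,0,0],-1],[[0,0,-0.2],[0,0,0],-1],[[0,0,0],[0,0,0],-1]]'
```

```text
time: 12.12
tool_pos: [522.6, 182.7, 123.4]
tcp_rot: [-3.141, -0.001, 2.925]
contact_force: [0.8, -0.0, -2.0]
grip_width: 35.8
finger_force: 30.0
time: 12.95
tool_pos: [539.0, 287.4, 49.9]
tcp_rot: [-3.14, -0.003, 2.925]
contact_force: [-0.1, -0.1, -2.5]
grip_width: 35.2
finger_force: 30.0
```

```bash
python3 -m pendant '[[[0,0,-0.13],[0,0,0],-1],[[0,0,-0.13],[0,0,0],-1],[[0,0,-0.07],[0,0,0],-1],[[0,0,-0.05],[0,0,0],-1],[[0,0,-0.03],[0,0,0],-1],[[0,0,0],[0,0,0],-1],[[0,0,0],[0,0,0],-1],[[0,0,0],[0,0,0],-1],[[0,0,0],[0,0,0],-1],[[0,0,0],[0,0,0],-1]]'
python3 -m pendant '[[[0,0,0],[0,0,0],0.6],[[0,0,0],[0,0,0],0.6],[[0,0,0],[0,0,0],0.6],[[0,0,0],[0,0,0],0.6],[[0,0,0],[0,0,0],0.6],[[0,0,0],[0,0,0],0.6],[[0,0,0.2],[0,0,0],0.6],[[0,0,0.8],[0,0,0],0.6],[[0,0,0.9],[0,0,0],0.6],[[0,0,0.9],[0,0,0],0.6]]'
```

```text
time: 13.78
tool_pos: [540.3, 287.8, 40.1]
tcp_rot: [3.141, 0.001, 2.925]
contact_force: [-1.8, -1.1, 4.2]
grip_width: 35.3
finger_force: 30.0
time: 14.62
tool_pos: [539.8, 287.6, 124.5]
tcp_rot: [-3.141, -0.001, 2.925]
contact_force: [0.9, 0.5, 0.7]
grip_width: 73.4
finger_force: 0.0
```

Mallet released. Next I'll go above the middle cap's tab at about (530,-56).

```bash
python3 -m pendant '[[[0,-0.2,0.6],[0,0,-0.03],0],[[-0.03,-1,0.2],[0,0,-0.03],0],[[-0.03,-1,0],[0,0,-0.03],0],[[-0.03,-1,0],[0,0,-0.03],0],[[-0.03,-1,0],[0,0,-0.03],0],[[-0.03,-1,0],[0,0,-0.03],0],[[-0.03,-1,0],[0,0,-0.03],0],[[-0.03,-1,0],[0,0,-0.03],0],[[-0.03,-1,0],[0,0,-0.02],0],[[-0.03,-1,0],[0,0,0],0]]'
python3 -m pendant '[[[-0.03,-1,0],[0,0,0],0],[[0,-1,0],[0,0,0],0],[[0,-0.25,0],[0,0,0],0],[[0,0,0],[0,0,0],0],[[0,0,0],[0,0,0],0],[[0,0,0],[0,0,0],0],[[0,0,0],[0,0,0],0],[[0,0,0],[0,0,0],0],[[0,0,0],[0,0,0],0],[[0,0,0],[0,0,0],0]]'
python3 - <<'E'
from h import *
o=bot.get_obs();print(o["tool_pos"],o["tcp_rot"])
for n in("wrist","scene"):
    p=bot.camera_params(n);im=bot.capture(n);cv2.imwrite(f"pics/{n}6.png",im)
    for c,s in blobs(im,(0,180,70),(5,255,255),12): print(n,c,s,onz(n,c,80,p).round(0)[:2])
    for c,s in blobs(im,(0,0,190),(180,60,255),60):
        if n=="scene" and s[4]<300:print("white",c,s,onz(n,c,60,p).round(0)[:2])
w=cv2.imread("pics/wrist6.png");s=cv2.resize(cv2.imread("pics/scene6.png")[160:270,120:340],None,fx=2,fy=2)
s=cv2.copyMakeBorder(s,0,0,0,72,cv2.BORDER_CONSTANT);cv2.imwrite("pics/m6.png",np.vstack([w,s[:216]]))
E
```

```text
time: 15.45
tool_pos: [531.9, 10.4, 148.2]
tcp_rot: [3.141, 0.001, 2.894]
contact_force: [0.3, 0.2, 0.7]
grip_width: 46.1
finger_force: 0.0
time: 16.28
tool_pos: [531.2, -55.1, 147.5]
tcp_rot: [3.141, -0.0, 2.895]
contact_force: [0.2, 0.6, 0.1]
grip_width: 46.2
finger_force: 0.0
[531.16393743 -55.07333996 147.53335818] [ 3.14147546e+00 -4.24520206e-05  2.89458481e+00]
wrist [160.1, 192.5] [149, 181, 23, 24, 408] [ 507. -131.]
wrist [250.2, 192.7] [244, 180, 13, 25, 299] [526. -56.]
wrist [341.8, 192.2] [331, 181, 22, 24, 366] [545.  19.]
scene [167.5, 197.8] [165, 194, 6, 9, 39] [ 513. -133.]
scene [191.7, 206.8] [189, 203, 6, 9, 38] [532. -57.]
scene [216.8, 216.2] [215, 212, 5, 9, 37] [552.  21.]
scene [75.4, 241.7] [61, 229, 28, 25, 405] [ 682. -349.]
white [507.1, 28.4] [499, 19, 13, 24, 127] [-445. 1016.]
white [504.8, 178.1] [494, 175, 18, 7, 75] [289. 877.]
white [310.0, 226.2] [303, 220, 14, 15, 132] [536. 289.]
```

View pics/m6.png

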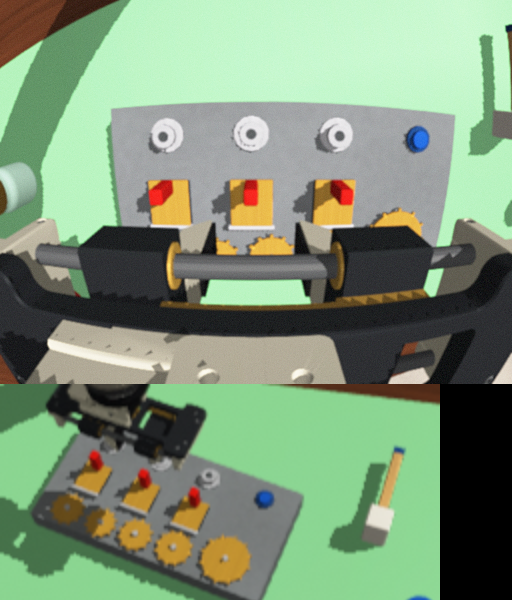

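The wrist view shows the middle tab (250,192) centred between the jaws and the middle bolt sunk. The mallet stands on the bench. Next: descend and grip.

```bash
python3 -m pendant '[[[-0.03,-0.04,-0.4],[0,0,0],0],[[0,0,-0.5],[0,0,0],0],[[0,0,-0.5],[0,0,0],0],[[0,0,-0.5],[0,0,0],0],[[0,0,-0.35],[0,0,0],0],[[0,0,-0.2],[0,0,0],0],[[0,0,0],[0,0,0],0],[[0,0,0],[0,0,0],0],[[0,0,0],[0,0,0],0],[[0,0,0],[0,0,0],0]]'
python3 -m pendant '[[[0,0,0],[0,0,0],-0.4],[[0,0,0],[0,0,0],-0.5],[[0,0,0],[0,0,0],-0.6],[[0,0,0],[0,0,0],-0.7],[[0,0,0],[0,0,0],-1],[[0,0,0],[0,0,0],-1],[[0,0,0],[0,0,0],-1],[[0,0,0],[0,0,0],-1],[[0,0,0],[0,0,0],-1],[[0,0,0],[0,0,0],-1]]'
```

```text
time: 17.22
tool_pos: [530.8, -57.0, 74.9]
tcp_rot: [3.141, 0.002, 2.894]
contact_force: [-0.4, 0.4, -0.2]
grip_width: 45.9
finger_force: 0.0
time: 18.05
tool_pos: [529.8, -58.4, 74.1]
tcp_rot: [-3.139, -0.0, 2.894]
contact_force: [-2.5, -6.8, 0.6]
grip_width: 10.4
finger_force: 30.0
```

```bash
python3 -m pendant '[[[0,-0.04,0],[0,0,0],-1],[[0.123,-0.031,0.167],[0.08,0.32,0],-1],[[0.142,-0.036,0.15],[0.08,0.32,0],-1],[[0.162,-0.041,0.13],[0.08,0.32,0],-1],[[0.175,-0.044,0.11],[0.08,0.32,0],-1],[[0,0,0],[0,0,0],-1],[[0,0,0],[0,0,0],-1],[[0,0,0],[0,0,0],-1],[[0,0,0],[0,0,0],-1],[[0,0,0],[0,0,0],-1]]'
```

```text
time: 18.88
tool_pos: [547.8, -63.0, 89.8]
tcp_rot: [-3.14, -0.158, 2.894]
contact_force: [2.6, -6.5, -13.0]
grip_width: 10.6
finger_force: 30.0
```

```bash
python3 -m pendant '[[[0,-0.04,0],[0,0,0],-1],[[0.184,-0.047,0.087],[0.08,0.32,0],-1],[[0.194,-0.049,0.06],[0.08,0.32,0],-1],[[0.2,-0.051,0.037],[0.08,0.32,0],-1],[[0.207,-0.052,0.01],[0.08,0.32,0],-1],[[0,0,0],[0,0,0],-1],[[0,0,0],[0,0,0],-1],[[0,0,0],[0,0,0],-1],[[0,0,0],[0,0,0],-1],[[0,0,0],[0,0,0],-1]]'
python3 - <<'E'
from h import *
im=bot.capture("scene")
for c,s in blobs(im,(0,0,190),(180,60,255),60):
    if s[4]<300:print("white",c,s,onz("scene",c,60).round(0)[:2])
cv2.imwrite("pics/s7.png",cv2.resize(im[160:280,125:285],None,fx=4.5,fy=4.5,interpolation=cv2.INTER_CUBIC))
E
```

```text
time: 19.72
tool_pos: [570.8, -69.1, 95.6]
tcp_rot: [-3.141, -0.318, 2.894]
contact_force: [-1.8, 1.8, -20.9]
grip_width: 9.8
finger_force: 30.0
white [507.1, 28.4] [499, 19, 13, 24, 127] [-445. 1016.]
white [504.8, 178.1] [494, 175, 18, 7, 75] [289. 877.]
white [310.0, 226.2] [303, 220, 14, 15, 132] [536. 289.]
```

View pics/s7.png

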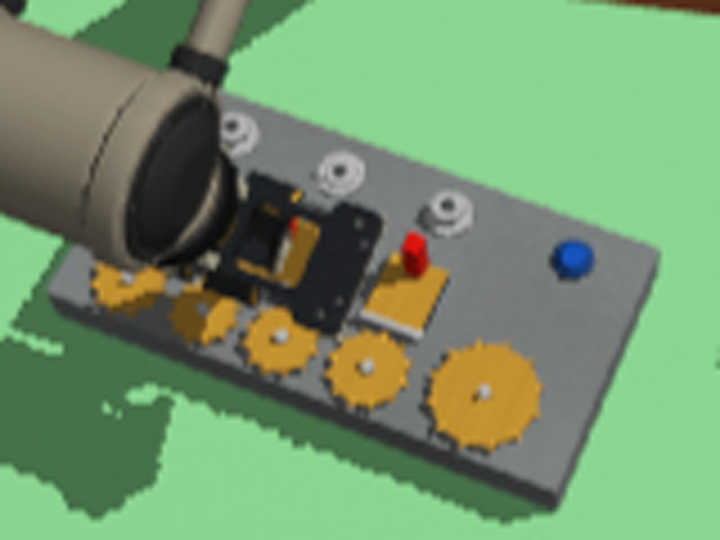

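```bash
python3 -m pendant '[[[0.05,-0.012,-0.03],[0,0,0],-1],[[0.05,-0.012,-0.03],[0,0,0],-1],[[0,0,0],[0,0,0],-1],[[0,0,0],[0,0,0],-1],[[0,0,0],[0,0,0],-1],[[0,0,0],[0,0,0],-1],[[0,0,0],[0,0,0],-1],[[0,0,0],[0,0,0],-1],[[0,0,0],[0,0,0],-1],[[0,0,0],[0,0,0],-1]]'
python3 - <<'E'
from h import *
cv2.imwrite("pics/w8.png",bot.capture("wrist"))
E
```

```text
time: 20.6
tool_pos: [575.0, -70.3, 95.2]
tcp_rot: [-3.141, -0.316, 2.894]
contact_force: [-2.7, 3.9, -11.6]
grip_width: 9.6
finger_force: 30.0
```

View pics/w8.png

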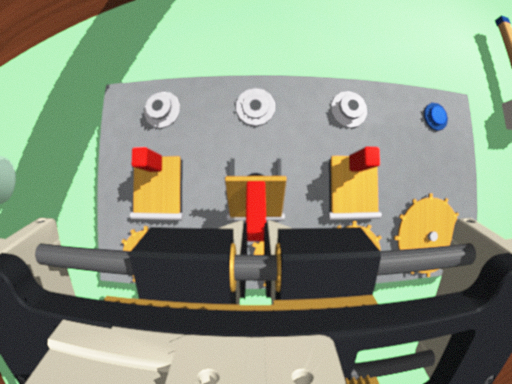

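The wrist view shows the middle cap well open, with its tab at (257,210) held in the jaws. The other caps are shut, the pin is down at (436,116), and the mallet is clear of the holder at the right edge.

```bash
python3 -c "
from plant import bot
print(bot.close_job())"
```

```text
the job is handed in; nothing more can be done
None
```

I handed the job in at about 21 s with no verdict shown: the pin is driven home with the mallet, the middle bolt found loose (left firm, right not tapped since the loose one was already found) and its cap held about 60° open, the other caps shut and the mallet standing on the bench clear of the holder.

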